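Park the microscope's loose optics in their blocks

ROBOT

A 6-joint arm with a two-finger parallel gripper is mounted at the origin on the work surface. World frame = base frame: x ahead of the robot, y to its left, z up, the work surface at z = 0. Lengths are in mm, angles in rad, forces in N, time in s.
With the tool pointing down it reaches from about 350 to 975 mm from the base axis. Payload 7.1 kg.
Tool frame: the origin (TCP) lies at the very end of the fingers, on their centre line; the grasp point (between the pads) lies 19 mm behind it; z points along the fingers, y is the line along which they close (so a half turn about z gives the same grasp; the last joint's range is limited). The gripper opens to 88 mm and grips with 3 to 60 N. Pads are 20 mm wide; open, the fingers measure 115 mm over their backs; the gripper's body (75 mm by 178 mm) begins 61 mm behind the grasp point.
Start: joints at [-1.264, 0.423, 1.63, -0, 1.089, -0.019], TCP at [200.059, -592.099, 222.675] pointing down, gripper open.
Joint ranges: [-3, 3], [-0.9, 2.11], [0.09, 2.58], [-1.31, 4.45], [0.11, 2.69], [-2.54, 2.54]. Speed limits (rad/s): [2.39, 2.39, 3.01, 3.14, 3.14, 3.14].

INTERFACE

Orientations are given as a rotation vector (axis times angle).
In Python, from workcell import ctrl gives the robot as it stands. The module is installed in compiled form; this text tells all that it offers.
- The arm moves only by the shell command python3 -m inch 'ROWS'. ROWS is JSON, a list of rows, each a list of 7 numbers: the shift along the tool's x, y, z scaled (see below), then the turn, a rotation vector about the tool's x, y, z scaled (see below), then the closure, from -1 (fully open) to 1 (shut). In form: [[tx, ty, tz, wx, wy, wz, hand], ...]. A call has 1 to 10 rows; each row is the pose to reach, as a shift and turn from the pose commanded when the call began, along the tool's axes at that moment; what a row does not reach only later rows make up. The controller multiplies each number of a shift by 0.15 m and each number of a turn by pi/4 rad. A row lasts 1/8 s, in which the tool goes at most 62.5 mm and 10.7 degrees, less where a joint would pass 70% of its speed; a pose out of reach is approached as far as the arm can. A call with a number of a shift or a turn outside -1 to 1 is refused whole. A call with a gripper value outside its range is refused whole. The fingers move at their own pace and stop on an object; the grip force is fixed at half the most. Time passes only in rows, so rows that repeat a pose let the fingers close. It gives the time, the measured TCP pose, the force, the opening and the grip force at its end, in the units of the state.
- ctrl.get_obs(): the state, without advancing time (a new reading comes with each control period).
- ctrl.get_image(name): name is "scene" or "top" or "wrist"; returns the picture (420x560x3 uint8, red, green, blue); there is no depth.
- ctrl.camera_params(name): a dict with "vfov" (degrees; the focal length in pixels is half the picture's height over the tangent of half this angle, whatever the lens; pixels are square), "cx", "cy" (the principal point, pixels), "eye" and "attitude" of the camera in the world; the wrist camera has in their place "tool_from_camera" (4x4, takes a point from camera to tool coordinates, whose origin is the TCP and whose axes are the flange's). Camera axes: x right, y up, looking along -z (the intrinsics and any distortion apply to the point x, -y, -z); pixel columns grow to the right and rows downward; lengths in mm; the calibration is good to about 2 mm. A picture is of the moment at which its call begins: read the wrist's pose just before it. camera_params takes no time and is no camera call.
- ctrl.close_job(): hands the job in; it is judged then, once.
The state is a dict: "t": time; "qpos": joint angles; "qvel": joint speeds; "joint_torque": joint torques, N m; "ee_pos": TCP position; "orientation": TCP orientation; "ft_force": force on the tool from outside, world axes, zero at the start; "moment": the same for the moment, N m; "width": finger opening in mm; "grasp_force": force on a finger pad.
Only numpy, scipy, OpenCV 4.12 (cv2) and the standard library are available. Lean on these libraries where they do the work, as an engineer would, in place of code of your own. Each camera call takes 0.05 s, during which the arm holds its last target. There are 200 camera calls.

TASK

The microscope session is over: put each of the four loose optics on the bench - the wide objective, the slim objective, the filter cube and the filter cassette - into the grey parking block whose recess matches it in shape and size. Each must stand upright, flat on the floor of its own recess and turned square with it where the recess has corners. Do not tip any of the optics over on the way, nor knock over the little oil bottle standing among them.

Things in the scene. Friction and masses are not known exactly. Their poses are not given: they have to be found in the camera images.
- objective_wide_mid (a point): Wide low-power microscope objective, loose, standing on its foot: a black round barrel 40 mm in diameter and 36 mm tall with two thin steel bands, above it a cone narrowing to 27 mm at the top; 48 mm tall in all. The point lies on its axis, half-way up (24 mm above its underside); z up along its axis. 0.15 to 0.3 kg.
- objective_slim_mid (a point): Slim high-power microscope objective, loose, standing on its foot: a black round barrel 26 mm in diameter and 46 mm tall with two thin steel bands, above it a cone narrowing to 13 mm at the top; 64 mm tall in all. The point lies on its axis, half-way up (32 mm above its underside); z up along its axis. 0.1 to 0.21 kg.
- filter_cube_mid (a point): Filter cube, loose: a black housing 36 x 36 mm in plan and 40 mm tall, with a round glass window 18 mm wide in its top and windows in two opposite sides. The point is its centre, 20 mm above its underside; x and y square to its sides, z up. 0.1 to 0.2 kg.
- filter_cassette_mid (a point): Filter cassette, loose: an oblong black bar 84 mm long (its x), 30 mm wide (its y) and 42 mm tall, with a row of three round glass windows in its top. The point is its centre, 21 mm above its underside; z up. Grip it across its 30 mm width. 0.14 to 0.28 kg.
- park_wide: Parking block for the wide objective, fixed to the bench: a grey plastic block 74 x 74 mm in plan and 9 mm high with a white-lined round, 57 mm wide recess, 5 mm deep, in its middle, so that the recess floor is 4 mm above the bench. Origin at the centre of its underside, on the bench; x and y along its sides, z up.
- park_slim: Parking block for the slim objective, fixed to the bench: a grey plastic block 60 x 60 mm in plan and 9 mm high with a white-lined round, 43 mm wide recess, 5 mm deep, in its middle, so that the recess floor is 4 mm above the bench. Origin at the centre of its underside, on the bench; x and y along its sides, z up.
- park_cube: Parking block for the filter cube, fixed to the bench: a grey plastic block 68 x 68 mm in plan and 9 mm high with a white-lined square, 52 x 52 mm recess, 5 mm deep, in its middle, so that the recess floor is 4 mm above the bench. Origin at the centre of its underside, on the bench; x and y along its sides, z up.
- park_cassette: Parking block for the filter cassette, fixed to the bench: a grey plastic block 116 (x) x 62 (y) mm in plan and 9 mm high with a white-lined oblong, 100 mm (x) by 46 mm (y) recess, 5 mm deep, in its middle, so that the recess floor is 4 mm above the bench. Origin at the centre of its underside, on the bench; x and y along its sides, z up.
- oil_bottle: Little amber glass bottle of immersion oil with a black cap, a bystander, loose: 28 mm in diameter, 60 mm tall, standing among the optics. Origin at the centre of its underside, z up.
Mind the look-alikes: they are no part of the job. Leave any blue look-alike of the part that bears filter_cassette_mid alone.

How it is judged:
By the outcome, as a careful person would: the job done as asked, in the order asked, and still so for the second after the job is handed in, with the robot touching nothing.
It also fails if it takes over 109 s, if anything falls off the work surface, if the arm or the gripper's body presses on something with over 40 N, if the wrist force passes 120 N, or if a joint passes its speed limit or range.

## Working session

There is one attempt and no reset: what is moved stays moved. The work goes in short steps, Python scripts to look and compute and a shell command to move; the robot and the scene stay as the last step left them, time stands still between calls to the robot, and variables do not carry over. Pictures are saved under pics/ and viewed, at most 14 in all, crops included, and the job is handed in when it is done.

```bash
mkdir -p pics; python3 - <<'E'
from workcell import ctrl
import cv2
print(ctrl.get_obs())
for n in("top","scene","wrist"):
    print(n,ctrl.camera_params(n))
for n in("top","scene"):
    im=ctrl.get_image(n); cv2.imwrite(f"pics/{n}0.png",im[:,:,::-1])
E
```

```text
{'t': 0.0, 'qpos': array([-1.26402801e+00,  4.23849933e-01,  1.63071897e+00,  1.95780154e-06,
        1.08860552e+00, -1.90238292e-02]), 'qvel': array([-8.84240196e-05, -2.78258370e-04,  9.36774764e-04,  6.55502774e-05,
       -4.47286830e-04, -4.36588897e-04]), 'joint_torque': array([-1.64549027e-03, -5.44638956e+01, -2.73671025e+01,  6.43301150e-02,
        2.27194384e-02, -1.09589748e-04]), 'ee_pos': array([ 199.87280727, -591.56714342,  221.88465072]), 'orientation': array([-3.09845872e+00, -5.09237546e-01,  3.53365252e-04]), 'ft_force': array([-0.90360813, -0.34259971,  0.40598703]), 'moment': array([ 0.00404672,  0.00640824, -0.01411861]), 'grasp_force': 0.0, 'width': 87.8228424970073}
top {'vfov': 43.28423744691131, 'cx': 272.4475107292232, 'cy': 209.2005438118676, 'eye': array([ 421.09435937,  -43.32769671, 1241.14784221]), 'attitude': array([ 0.08902398, -0.06685272, -1.54820251])}
scene {'vfov': 53.04334353861022, 'cx': 280.683148435142, 'cy': 209.30497662455613, 'eye': array([ 940.21488207, -536.2513661 ,  489.97676534]), 'attitude': array([0.9382073 , 0.32439044, 0.58462842])}
wrist {'vfov': 70.11729240329365, 'cx': 278.9846562136794, 'cy': 208.74861919540675, 'tool_from_camera': array([[ 6.36422032e-04,  9.66298762e-01,  2.57422412e-01,
         7.11250913e+01],
       [ 9.99999725e-01, -7.12833914e-04,  2.03512471e-04,
        -6.42307160e-01],
       [ 3.80153275e-04,  2.57422212e-01, -9.66298950e-01,
        -1.62733383e+02],
       [ 0.00000000e+00,  0.00000000e+00,  0.00000000e+00,
         1.00000000e+00]])}
```

View pics/top0.png

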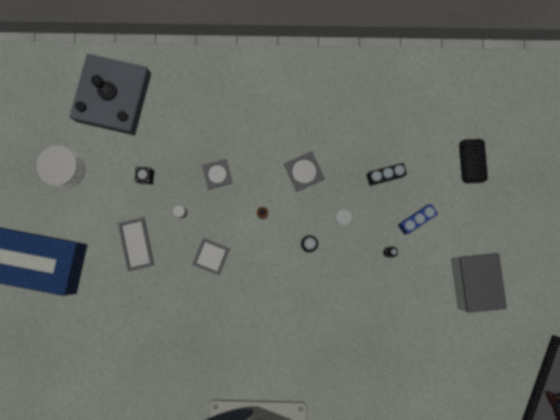

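View pics/scene0.png

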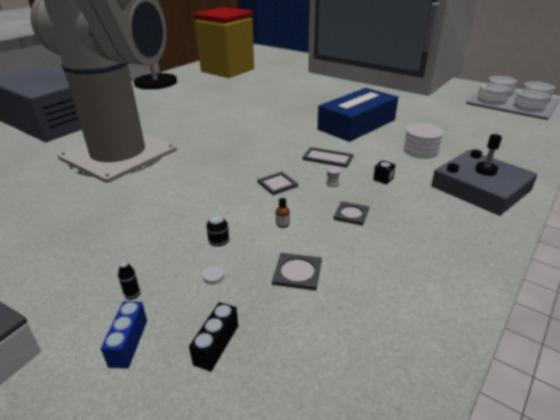

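Top view, where the robot is at the bottom, x points up and y points left:
- **Black cassette:** (387,174). The blue look-alike is at (418,219). The black one fits the description.
- **Wide objective:** (310,243).
- **Slim objective:** (391,252).
- **Filter cube:** (145,175).
- **Oil bottle:** (262,213).
- **Parking blocks:** wide (304,171), slim (217,174), cube (211,256), cassette (136,244).

I'll confirm these in enlarged crops.

```bash
python3 - <<'E'
import cv2
im=cv2.imread("pics/top0.png")
for n,c in(("a",110),("b",260)):
    cv2.imwrite(f"pics/crop_{n}.png",cv2.convertScaleAbs(cv2.resize(im[145:285,c:c+190],None,fx=4,fy=4,interpolation=cv2.INTER_CUBIC),alpha=1.5))
E
```

```text
(no output)
```

View pics/crop_a.png

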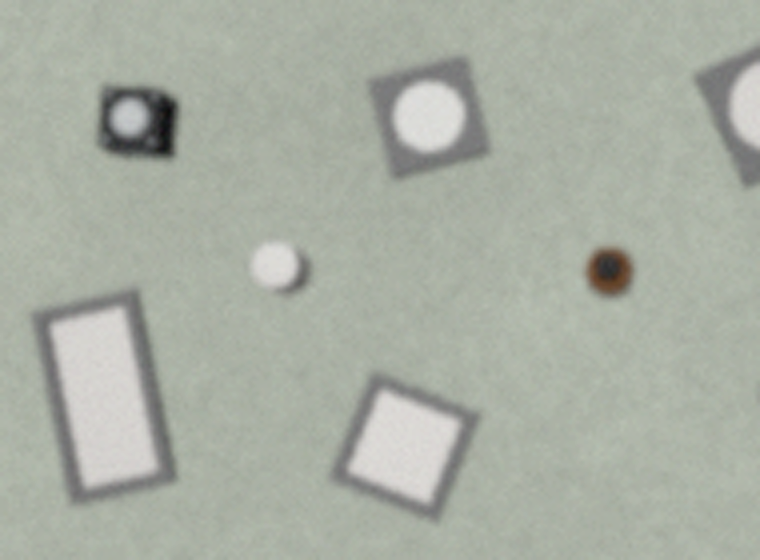

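View pics/crop_b.png

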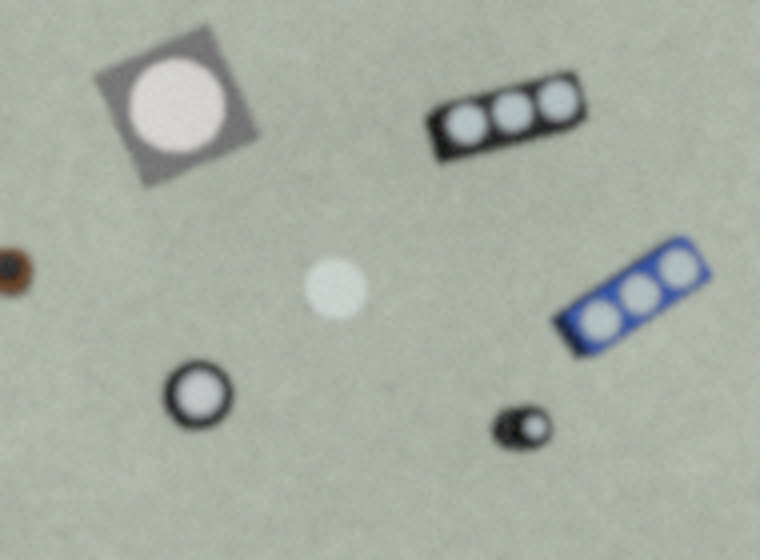

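Both crops confirm the parts. Crop b has the black cassette with windows at (466,124), (512,112) and (558,100), the blue one to leave alone, the wide objective at (200,395) and the slim at (535,428). Crop a has the cube at (129,118) and the bottle at (609,268). Next I'll turn these into positions.

```bash
cat > h.py <<'E'
import numpy as np, cv2
from scipy.spatial.transform import Rotation as R
from workcell import ctrl
def ray(name,uv,z,pose=None):
    p=ctrl.camera_params(name); f=210/np.tan(np.radians(p['vfov']/2))
    d=np.array([(uv[0]-p['cx'])/f,-(uv[1]-p['cy'])/f,-1.])
    if name=='wrist':
        T=p['tool_from_camera']; Rt=R.from_rotvec(pose[3:]).as_matrix()
        e=np.array(pose[:3])+Rt@T[:3,3]; d=Rt@T[:3,:3]@d
    else: e=p['eye']; d=R.from_rotvec(p['attitude']).as_matrix()@d
    return e+d*(z-e[2])/d[2]
def proj(name,P,pose=None):
    p=ctrl.camera_params(name); f=210/np.tan(np.radians(p['vfov']/2))
    if name=='wrist':
        T=p['tool_from_camera']; Rt=R.from_rotvec(pose[3:]).as_matrix()
        e=np.array(pose[:3])+Rt@T[:3,3]; M=Rt@T[:3,:3]
    else: e=p['eye']; M=R.from_rotvec(p['attitude']).as_matrix()
    c=M.T@(np.array(P)-e); return p['cx']-f*c[0]/c[2], p['cy']+f*c[1]/c[2]
def rel(P,yaw=None):
    "rows' numbers from commanded (measured) pose to tool down at P, tool x heading yaw (deg)"
    o=ctrl.get_obs(); r=R.from_rotvec(o['orientation']); m=r.as_matrix()
    d=r.inv().apply(np.array(P)-o['ee_pos'])/150
    h=np.degrees(np.arctan2(m[1,0],m[0,0])); w=np.zeros(3)
    if yaw is not None:
        c,s=np.cos(np.radians(yaw)),np.sin(np.radians(yaw))
        w=(r.inv()*R.from_matrix(np.array([[c,s,0],[s,-c,0],[0,0,-1.]]))).as_rotvec()/(np.pi/4)
    print('heading',h.round(2),'pos',o['ee_pos'].round(1),'shift',d.round(3),'turn',w.round(3))
E
python3 - <<'E'
from h import *
A=lambda u,v:((u+.5)/4-.5+110,(v+.5)/4-.5+145)
B=lambda u,v:((u+.5)/4-.5+260,(v+.5)/4-.5+145)
def quad(n,f,pts):
    P=np.array([ray('top',f(*p),9)[:2] for p in pts]); e=np.roll(P,-1,0)-P
    print(n,P.mean(0).round(1),'sides',np.linalg.norm(e,axis=1).round(1),'ang',(np.degrees(np.arctan2(e[:,1],e[:,0]))).round(1))
quad('slim',A,[(371,82),(467,57),(489,152),(397,178)])
print(ray('top',A(429,117),4))
quad('wide',B,[(95,76),(208,27),(259,136),(148,186)])
print(ray('top',B(177,105),4))
quad('cube',A,[(377,375),(479,414),(437,520),(333,478)])
quad('cass',A,[(33,313),(136,290),(175,478),(76,502)])
for n,f,u,v,z in[('cubewin',A,129,118,40),('c1',B,466,124,42),('c2',B,512,112,42),('c3',B,558,100,42),('wide',B,200,395,48),('slim',B,535,428,64),('bottle',A,610,266,60),('bluemid',B,639,294,42),('whitecap',A,275,265,30)]:
    print(n,ray('top',f(u,v),z).round(1))
rel([0,0,0])
E
```

```text
slim [624.9 107.2] sides [58.6 58.3 56.2 59.5] ang [ -74.1 -165.4  107.1   16.9]
[625.81017691 108.99060441   4.        ]
wide [635.5 -96.8] sides [72.9 71.5 71.7 72.4] ang [ -65.2 -154.4  115.6   26.5]
[637.02848476 -96.76553199   4.        ]
cube [431.2 115.2] sides [63.9 65.7 65.3 64.6] ang [-109.6  160.    69.5  -21.3]
cass [457.1 292.3] sides [ 61.7 112.5  59.  113.6] ang [ -76.2 -165.7  104.8   15.7]
cubewin [615.9 277.5  40. ]
c1 [ 622.6 -260.3   42. ]
c2 [ 630.1 -286.5   42. ]
c3 [ 637.5 -312.7   42. ]
wide [ 464.5 -110.4   48. ]
slim [ 449.7 -294.8   64. ]
bottle [534.1  -2.2  60. ]
bluemid [ 527.2 -358.2   42. ]
whitecap [533.5 191.8  30. ]
heading 18.67 pos [ 199.9 -591.6  222. ] shift [-0.    -4.161  1.486] turn [0. 0. 0.]
```

```bash
python3 -m inch '[[0.9,-0.825,0.2,0,0,0,-1],[0.9,-0.825,0.2,0,0,0,-1],[0.9,-0.825,0.2,0,0,0,-1],[0.9,-0.825,0.2,0,0,0,-1]]'; python3 -m inch '[[0.9,-0.825,0.2,0,0,0,-1],[0.9,-0.825,0.2,0,0,0,-1],[0.9,-0.825,0.2,0,0,0,-1],[0.9,-0.825,0.2,0,0,0,-1]]';  python3 -m inch '[[0.9,-0.825,0.2,0,0,0,-1],[0.9,-0.825,0.2,0,0,0,-1],[0.9,-0.825,0.2,0,0,0,-1],[0.9,-0.825,0.2,0,0,0,-1],[0.9,-0.825,0.2,0,0,0,-1]]'
python3 - <<'E'
from h import *
o=ctrl.get_obs(); pose=[*o['ee_pos'],*o['orientation']]
cv2.imwrite('pics/w1.png',ctrl.get_image('wrist')[:,:,::-1])
print(pose, proj('wrist',[464.5,-110.4,48],pose), proj('wrist',[637,-96.8,4],pose))
rel([464.5,-110.4,8],18.67)
E
```

```text
t: 0.6
ee_pos: [289.0, -427.7, 191.6]
orientation: [-3.096, -0.515, 0.002]
ft_force: [0.4, -1.1, 0.0]
width: 87.8
grasp_force: 0.0
t: 1.1
ee_pos: [377.6, -269.0, 162.2]
orientation: [-3.098, -0.517, 0.001]
ft_force: [0.2, -0.1, -0.2]
width: 87.6
grasp_force: 0.0
t: 1.72
ee_pos: [465.1, -112.1, 132.8]
orientation: [3.1, 0.509, 0.0]
ft_force: [0.2, -0.5, -0.1]
width: 88.0
grasp_force: 0.0
[np.float64(465.09408469265867), np.float64(-112.09570893968616), np.float64(132.77177878293952), np.float64(3.099589926402271), np.float64(0.5090209511041764), np.float64(2.0948651872144155e-05)] (np.float64(277.6526768024373), np.float64(214.59202676368704)) (np.float64(327.04183094583004), np.float64(12.496362888719545))
heading 18.58 pos [ 464.8 -112.5  132.9] shift [ 0.002 -0.014  0.832] turn [ 0.001 -0.    -0.002]
```

View pics/w1.png

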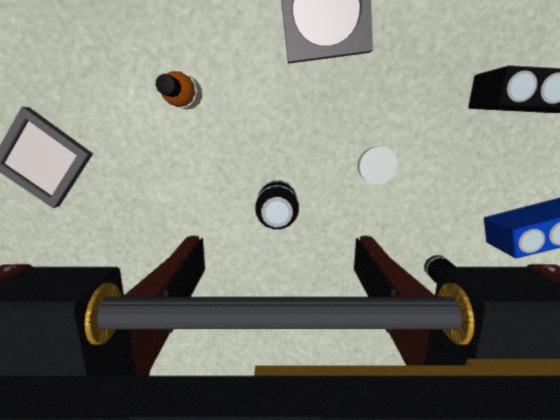

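The wide objective's top is at (277,211) in the wrist view, against a predicted (278,215), so the error is about 3 mm. The slim is at (437,266), the bottle at (178,90) and the wide recess at (326,10), all consistent. I'll descend and grip.

```bash
python3 -m inch '[[0.012,-0.014,0.3,0,0,0,-1],[0.012,-0.014,0.6,0,0,0,-1],[0.012,-0.014,0.8,0,0,0,-1],[0.012,-0.014,0.83,0,0,0,-1],[0.012,-0.014,0.83,0,0,0,-1],[0.012,-0.014,0.83,0,0,0,1],[0.012,-0.014,0.83,0,0,0,1],[0.012,-0.014,0.83,0,0,0,1],[0.012,-0.014,0.83,0,0,0,1],[0.012,-0.014,0.83,0,0,0,1]]'
python3 -m inch '[[0,0,0,0,0,0,1],[0,0,0,0,0,0,1],[0,0,0,0,0,0,1]]'
python3 - <<'E'
from h import *
rel([637,-96.8,100]);rel([637,-96.8,13],18.67)
E
```

```text
t: 3.02
ee_pos: [466.1, -108.1, 8.3]
orientation: [3.1, 0.51, 0.0]
ft_force: [0.5, -1.7, 1.0]
width: 41.2
grasp_force: 0.9
t: 3.4
ee_pos: [466.1, -108.2, 8.2]
orientation: [3.1, 0.51, 0.001]
ft_force: [-0.6, -0.3, 2.0]
width: 39.5
grasp_force: 30.0
heading 18.67 pos [ 466.1 -108.2    8.2] shift [ 1.104  0.293 -0.611] turn [0. 0. 0.]
heading 18.67 pos [ 466.1 -108.2    8.2] shift [ 1.103  0.292 -0.031] turn [ 0. -0. -0.]
```

```bash
python3 -m inch '[[0,0,-0.2,0,0,0,1],[0,0,-0.4,0,0,0,1],[0.3,0.08,-0.4,0,0,0,1],[0.6,0.16,-0.4,0,0,0,1],[0.9,0.23,-0.4,0,0,0,1],[0.97,0.26,-0.4,0,0,0,1],[0.97,0.26,-0.4,0,0,0,1]]'
python3 -m inch '[[0.13,0.032,0,0,0,0,1],[0.13,0.032,0,0,0,0,1],[0.13,0.032,0.15,0,0,0,1],[0.13,0.032,0.25,0,0,0,1],[0.13,0.032,0.35,0,0,0,1],[0.13,0.032,0.37,0,0,0,1],[0.13,0.032,0.37,0,0,0,1]]'
python3 - <<'E'
from h import *
rel([637,-96.8,12.2],18.67)
cv2.imwrite('pics/w2.png',ctrl.get_image('wrist')[:,:,::-1])
E
```

```text
t: 4.28
ee_pos: [615.4, -98.4, 67.3]
orientation: [-3.099, -0.51, 0.003]
ft_force: [-0.9, 0.1, -1.9]
width: 39.1
grasp_force: 30.0
t: 5.15
ee_pos: [635.6, -96.9, 12.1]
orientation: [-3.1, -0.509, 0.002]
ft_force: [-1.9, 0.9, -1.3]
width: 39.2
grasp_force: 30.0
heading 18.66 pos [635.6 -96.9  12.1] shift [ 0.009  0.003 -0.001] turn [-0.001  0.002 -0.   ]
```

View pics/w2.png

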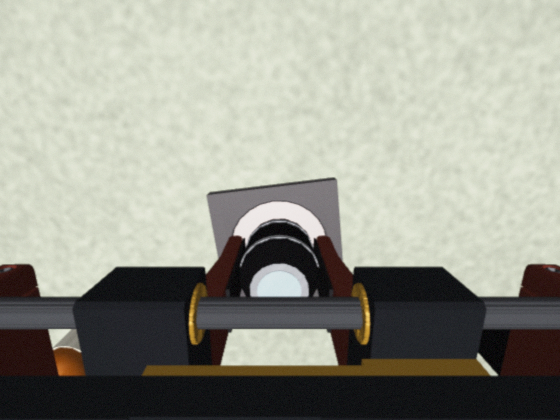

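The base is inside the white recess: recess centre at column 279, base at 278, with gaps on all sides. I'll release it and go to the slim objective.

```bash
python3 -m inch '[[0,0,0,0,0,0,-1],[0,0,0,0,0,0,-1],[0,0,0,0,0,0,-1],[0,0,0,0,0,0,-1],[0,0,0,0,0,0,-1],[0,0,-0.2,0,0,0,-1],[0,0,-0.5,0,0,0,-1],[0,0,-0.8,0,0,0,-1],[0,0,-0.8,0,0,0,-1]]'
python3 -m inch '[[-0.8,0.43,0,0,0,0,-1],[-0.8,0.43,0,0,0,0,-1],[-0.8,0.43,0,0,0,0,-1],[-0.8,0.43,0,0,0,0,-1]]'
python3 -m inch '[[-0.8,0.43,0,0,0,0,-1],[-0.8,0.43,0,0,0,0,-1],[-0.8,0.43,0,0,0,0,-1],[-0.8,0.43,0,0,0,0,-1],[-0.8,0.43,0,0,0,0,-1]]'
python3 - <<'E'
from h import *
o=ctrl.get_obs(); pose=[*o['ee_pos'],*o['orientation']]
cv2.imwrite('pics/w3.png',ctrl.get_image('wrist')[:,:,::-1])
print(np.round(pose,3).tolist(), proj('wrist',[449.7,-294.8,64],pose), proj('wrist',[630.1,-286.5,42],pose))
rel([449.7,-294.8,11],18.67)
E
```

```text
t: 6.32
ee_pos: [639.0, -97.3, 136.8]
orientation: [3.098, 0.509, 0.011]
ft_force: [-0.4, -0.2, 0.3]
width: 87.8
grasp_force: 0.0
t: 6.82
ee_pos: [542.9, -196.7, 132.1]
orientation: [-3.1, -0.507, 0.001]
ft_force: [-0.4, 0.3, 0.8]
width: 88.2
grasp_force: 0.0
t: 7.45
ee_pos: [451.6, -294.9, 132.6]
orientation: [3.1, 0.512, 0.001]
ft_force: [0.3, 0.2, 0.4]
width: 87.6
grasp_force: 0.0
[451.649, -294.901, 132.604, 3.1, 0.512, 0.001] (np.float64(278.92559780835086), np.float64(222.2852101165642)) (np.float64(347.62298153932466), np.float64(-13.05220390441582))
heading 18.78 pos [ 451.6 -294.9  132.6] shift [-0.012 -0.004  0.811] turn [ 0.    -0.     0.002]
```

View pics/w3.png

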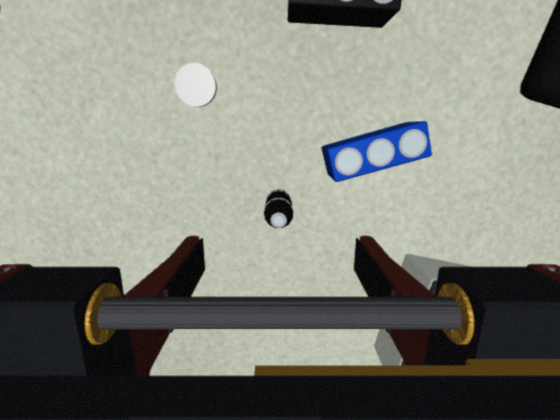

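The slim's top is at (279,220), against a predicted (279,222). The blue look-alike's corner at (334,180) is close to the right finger, so I'll descend with the fingers half closed.

```bash
python3 -m inch '[[-0.006,-0.004,0,0,0,0,-0.2],[-0.006,-0.004,0.1,0,0,0,-0.2],[-0.006,-0.004,0.3,0,0,0,-0.2],[-0.006,-0.004,0.6,0,0,0,-0.2],[-0.006,-0.004,0.78,0,0,0,-0.2],[-0.006,-0.004,0.811,0,0,0,-0.2],[-0.006,-0.004,0.811,0,0,0,-0.2],[-0.006,-0.004,0.811,0,0,0,1],[-0.006,-0.004,0.811,0,0,0,1],[-0.006,-0.004,0.811,0,0,0,1]]'
python3 -m inch '[[0,0,0,0,0,0,1],[0,0,0,0,0,0,1],[0,0,0,0,0,0,1]]'
python3 - <<'E'
from h import *
rel([625.5,108,100]);rel([625.5,108,15],18.67)
E
```

```text
t: 8.75
ee_pos: [449.5, -295.8, 11.7]
orientation: [3.099, 0.509, 0.001]
ft_force: [-0.7, 2.5, 1.0]
width: 25.8
grasp_force: 0.8
t: 9.12
ee_pos: [449.5, -295.8, 11.7]
orientation: [3.099, 0.509, 0.001]
ft_force: [-0.5, 1.4, 5.6]
width: 25.3
grasp_force: 30.0
heading 18.67 pos [ 449.5 -295.8   11.7] shift [ 1.973 -2.175 -0.589] turn [0. 0. 0.]
heading 18.67 pos [ 449.5 -295.8   11.7] shift [ 1.973 -2.175 -0.022] turn [ 0.001 -0.001 -0.   ]
```

```bash
python3 -m inch '[[0,0,-0.2,0,0,0,1],[0,0,-0.5,0,0,0,1],[0,0,-0.8,0,0,0,1],[0.3,-0.3,-0.8,0,0,0,1],[0.658,-0.725,-0.8,0,0,0,1],[0.658,-0.725,-0.8,0,0,0,1],[0.658,-0.725,-0.8,0,0,0,1]]'
python3 -m inch '[[0.658,-0.725,0,0,0,0,1],[0.658,-0.725,0,0,0,0,1],[0.658,-0.725,0,0,0,0,1],[0.658,-0.725,0,0,0,0,1]]'
python3 -m inch '[[0.657,-0.725,0,0,0,0,1],[0.657,-0.725,0,0,0,0,1],[0.657,-0.725,0,0,0,0,1],[0.657,-0.725,0.2,0,0,0,1],[0.657,-0.725,0.4,0,0,0,1],[0.657,-0.725,0.65,0,0,0,1],[0.657,-0.725,0.65,0,0,0,1],[0.657,-0.725,0.65,0,0,0,1]]'
python3 - <<'E'
from h import *
rel([625.5,108,15.7],18.67)
o=ctrl.get_obs(); pose=[*o['ee_pos'],*o['orientation']]
cv2.imwrite('pics/w4.png',ctrl.get_image('wrist')[:,:,::-1])
print(proj('wrist',[625.5,108,9],pose),proj('wrist',[625.5+30*1.2,108+30*.7,9],pose))
E
```

```text
t: 10.0
ee_pos: [508.2, -159.6, 131.0]
orientation: [-3.099, -0.514, 0.0]
ft_force: [0.1, -0.3, -1.9]
width: 25.3
grasp_force: 30.0
t: 10.5
ee_pos: [566.6, -26.3, 130.8]
orientation: [3.099, 0.512, -0.001]
ft_force: [-0.0, -0.2, -1.6]
width: 25.2
grasp_force: 30.0
t: 11.5
ee_pos: [625.6, 107.0, 34.5]
orientation: [3.1, 0.508, 0.001]
ft_force: [0.8, 0.6, -0.8]
width: 25.3
grasp_force: 30.0
heading 18.6 pos [625.6 107.   34.5] shift [ 0.002 -0.007  0.125] turn [ 0.    -0.001 -0.002]
(np.float64(278.4956178875439), np.float64(238.74672569506873)) (np.float64(265.21757298645423), np.float64(178.13965157993093))
```

View pics/w4.png

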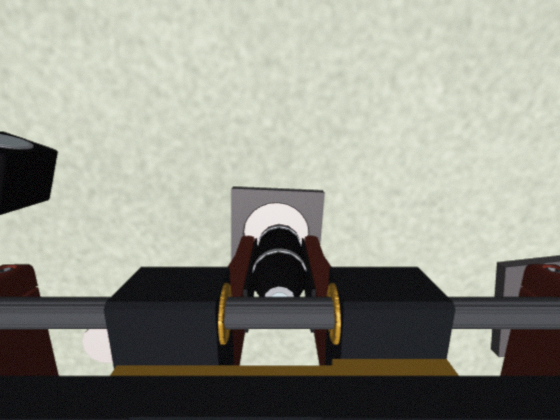

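The recess spans columns 245–308 with its top at row 204, so it is within about 1.5 mm of the prediction. I'll lower, release, then go over the filter cube.

```bash
python3 -m inch '[[0.01,-0.012,0.06,0,0,0,1],[0.01,-0.012,0.11,0,0,0,1],[0.01,-0.012,0.125,0,0,0,1],[0.01,-0.012,0.125,0,0,0,1],[0.01,-0.012,0.125,0,0,0,-0.2],[0.01,-0.012,0.125,0,0,0,-0.2],[0.01,-0.012,0.125,0,0,0,-0.2],[0.01,-0.012,0.125,0,0,0,-0.2]]'
python3 -m inch '[[0,0,-0.2,0,0,0,-0.2],[0,0,-0.5,0,0,0,-0.2],[0,0,-0.8,0,0,0,-0.2],[0,0,-0.8,0,0,0,-0.2]]'
python3 -m inch '[[0.3,-1,0,0,0,0,-1],[0.3,-1,0,0,0,0,-1],[0.3,-1,0,0,0,0,-1],[0.3,-1,0,0,0,0,-1],[0.3,-1,0,0,0,0,-1]]'
python3 - <<'E'
from h import *
o=ctrl.get_obs(); pose=[*o['ee_pos'],*o['orientation']]
cv2.imwrite('pics/w5.png',ctrl.get_image('wrist')[:,:,::-1])
print(np.round(pose,3).tolist(), proj('wrist',[615.9,277.5,40],pose), proj('wrist',[625.5,108,9],pose))
E
```

```text
t: 12.55
ee_pos: [625.9, 110.4, 14.6]
orientation: [-3.1, -0.51, 0.0]
ft_force: [0.3, -0.0, -0.0]
width: 52.3
grasp_force: 0.0
t: 13.05
ee_pos: [628.6, 110.8, 138.7]
orientation: [3.1, 0.51, 0.011]
ft_force: [-0.2, -0.0, 0.2]
width: 52.6
grasp_force: 0.0
t: 13.68
ee_pos: [620.0, 266.0, 133.7]
orientation: [3.099, 0.509, -0.003]
ft_force: [0.1, -0.1, -1.1]
width: 87.4
grasp_force: 0.0
[619.971, 265.971, 133.654, 3.099, 0.509, -0.003] (np.float64(265.97003576483235), np.float64(211.79147779997095)) (np.float64(426.8514893177676), np.float64(246.07564004982595))
```

View pics/w5.png

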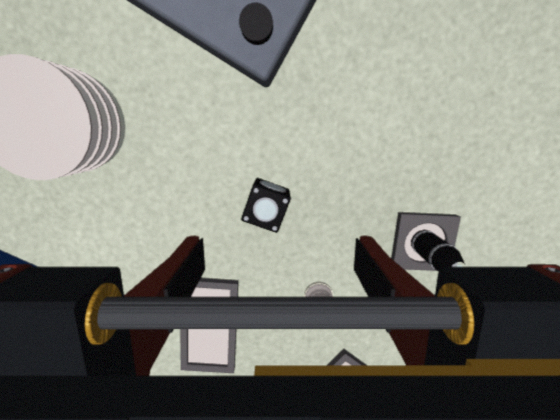

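The slim stands in its recess at (425,240). The cube is at (266,209) and turned; I'll enlarge it to read its corners.

```bash
python3 - <<'E'
import cv2
im=cv2.imread("pics/w5.png")
cv2.imwrite("pics/crop_c.png",cv2.convertScaleAbs(cv2.resize(im[170:240,230:305],None,fx=8,fy=8,interpolation=cv2.INTER_CUBIC),alpha=1.8,beta=15))
E
```

```text
(no output)
```

View pics/crop_c.png

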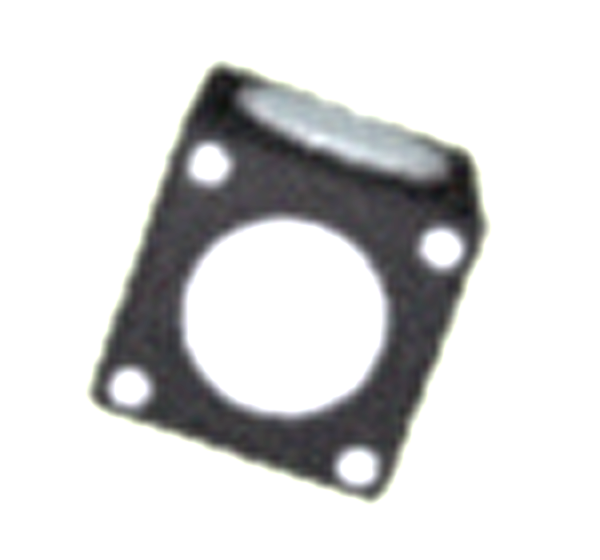

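Screws are at (209,163), (442,248), (358,467) and (130,387) in the crop, and the window at (286,316).

```bash
python3 - <<'E'
from h import *
pose=[619.971, 265.971, 133.654, 3.099, 0.509, -0.003]
P=np.array([ray('wrist',(230+(u+.5)/8-.5,170+(v+.5)/8-.5),40,pose)[:2] for u,v in[(209,163),(442,248),(358,467),(130,387)]])
e=np.roll(P,-1,0)-P
print(P.mean(0),np.linalg.norm(e,axis=1),np.degrees(np.arctan2(e[:,1],e[:,0])))
print(ray('wrist',(230+(286.5)/8-.5,170+(316.5)/8-.5),40,pose))
yaw=[]
for y in(4,0,-2):rel([616.5,277.5,8],y)
E
```

```text
[617.86340259 278.86255805] [27.16555621 27.04942737 27.12776678 27.14488061] [-91.83271279 178.48162134  88.36840038  -1.43936609]
[618.10526456 278.79887955  40.        ]
heading 18.62 pos [620.2 265.5 133.9] shift [ 0.003 -0.084  0.839] turn [0.001 0.002 0.325]
heading 18.62 pos [620.2 265.5 133.9] shift [ 0.003 -0.084  0.839] turn [0.001 0.002 0.414]
heading 18.62 pos [620.2 265.5 133.9] shift [ 0.003 -0.084  0.839] turn [0.001 0.002 0.458]
```

```bash
python3 -m inch '[[0.008,-0.087,0.1,0,0,0.449,-1],[0.008,-0.087,0.2,0,0,0.449,-1],[0.008,-0.087,0.4,0,0,0.449,-1],[0.008,-0.087,0.65,0,0,0.449,-1],[0.008,-0.087,0.82,0,0,0.449,-1],[0.008,-0.087,0.839,0,0,0.449,-1],[0.008,-0.087,0.839,0,0,0.449,-1],[0.008,-0.087,0.839,0,0,0.449,1],[0.008,-0.087,0.839,0,0,0.449,1],[0.008,-0.087,0.839,0,0,0.449,1]]'
python3 -m inch '[[0,0,0,0,0,0,1],[0,0,0,0,0,0,1],[0,0,0,0,0,0,1],[0,0,0,0,0,0,1]]'
python3 - <<'E'
from h import *
rel([431.5,115.5,35],-20.3)
E
```

```text
t: 14.98
ee_pos: [617.9, 279.9, 9.6]
orientation: [-3.141, 0.042, -0.001]
ft_force: [1.3, -0.8, 0.3]
width: 61.5
grasp_force: 0.0
t: 15.48
ee_pos: [617.5, 279.5, 8.9]
orientation: [3.141, -0.042, -0.0]
ft_force: [-0.4, -0.1, 1.0]
width: 35.8
grasp_force: 30.0
heading -1.54 pos [617.5 279.5   8.9] shift [-1.21   1.126 -0.173] turn [0.    0.    0.417]
```

```bash
python3 -m inch '[[0,0,-0.2,0,0,0,1],[0,0,-0.5,0,0,0,1],[0,0,-0.6,0,0,0,1],[-0.3,0.28,-0.6,0,0,0.2,1],[-0.6,0.56,-0.6,0,0,0.417,1],[-0.605,0.563,-0.6,0,0,0.417,1],[-0.605,0.563,-0.6,0,0,0.417,1],[-0.605,0.563,-0.6,0,0,0.417,1]]'
python3 - <<'E'
from h import *
rel([431.5,115.5,35],-20.3)
E
```

```text
t: 16.48
ee_pos: [526.0, 198.5, 98.9]
orientation: [-3.092, 0.552, -0.002]
ft_force: [-0.1, 0.1, -1.2]
width: 35.9
grasp_force: 30.0
heading -20.25 pos [526.  198.5  98.9] shift [-0.4    0.737  0.425] turn [-0.001 -0.001  0.001]
```

```bash
python3 -m inch '[[-0.2,0.35,0,0,0,0,1],[-0.4,0.737,0,0,0,0,1],[-0.4,0.737,0.05,0,0,0,1],[-0.4,0.737,0.3,0,0,0,1],[-0.4,0.737,0.425,0,0,0,1],[-0.4,0.737,0.425,0,0,0,1],[-0.4,0.737,0.425,0,0,0,1]]'
python3 - <<'E'
from h import *
rel([431.5,115.5,12.8],-20.3)
o=ctrl.get_obs(); pose=[*o['ee_pos'],*o['orientation']]
im=ctrl.get_image('wrist')[:,:,::-1]
cv2.imwrite('pics/w6.png',cv2.convertScaleAbs(cv2.resize(im[150:350,170:390],None,fx=3,fy=3,interpolation=cv2.INTER_CUBIC),alpha=1.4))
c,s=np.cos(np.radians(-20.3)),np.sin(np.radians(-20.3))
for a,b in((34,34),(34,-34),(26,26),(26,-26)):
    u,v=proj('wrist',[431.5+a*c-b*s,115.5+a*s+b*c,9],pose);print(a,b,((u-170)*3).round(),((v-150)*3).round())
E
```

```text
t: 17.35
ee_pos: [431.2, 115.4, 35.5]
orientation: [-3.092, 0.553, -0.002]
ft_force: [-0.1, -0.5, -1.2]
width: 35.9
grasp_force: 30.0
heading -20.27 pos [431.2 115.4  35.5] shift [ 0.001 -0.001  0.151] turn [-0.001 -0.001  0.001]
34 34 173.0 112.0
34 -34 490.0 113.0
26 26 211.0 149.0
26 -26 451.0 149.0
```

View pics/w6.png

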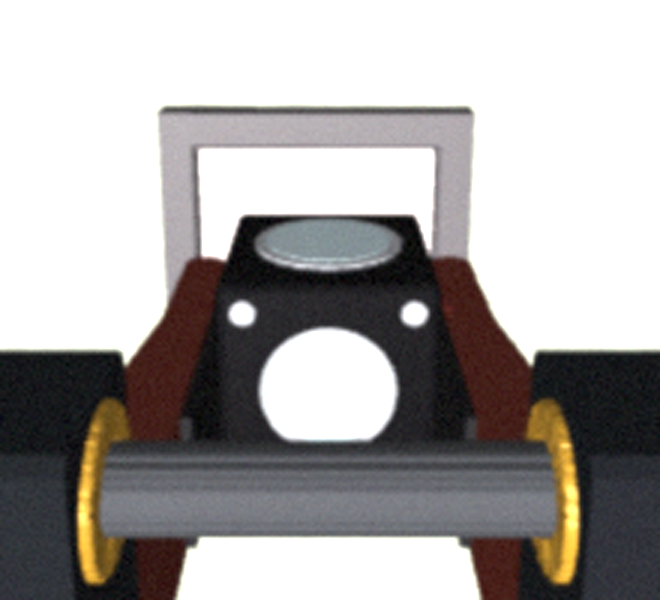

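Block corners are at (162,107) and (472,109) and the recess spans columns 198–436, so it sits about 3 mm to the left. The square is aligned to within 0.4°. I'll correct, lower and release.

```bash
python3 -m inch '[[0.007,-0.019,0,0,0,0,1],[0.007,-0.019,0.08,0,0,0,1],[0.007,-0.019,0.13,0,0,0,1],[0.007,-0.019,0.151,0,0,0,1],[0.007,-0.019,0.151,0,0,0,1],[0.007,-0.019,0.151,0,0,0,-0.6],[0.007,-0.019,0.151,0,0,0,-0.6],[0.007,-0.019,0.151,0,0,0,-0.6],[0.007,-0.019,0.151,0,0,0,-0.6],[0.007,-0.019,0.151,0,0,0,-0.6]]'
python3 -m inch '[[0,0,-0.2,0,0,0,-0.6],[0,0,-0.5,0,0,0,-0.6],[0,0,-0.8,0,0,0,-0.6],[0,0,-0.8,0,0,0,-0.6]]'
python3 - <<'E'
from h import *
rel([630.5,-286,130],105.9);rel([630.5,-286,130],10)
E
```

```text
t: 18.65
ee_pos: [431.9, 117.1, 12.5]
orientation: [-3.092, 0.554, 0.0]
ft_force: [0.3, 0.3, -0.2]
width: 70.3
grasp_force: 0.0
t: 19.15
ee_pos: [434.1, 117.6, 135.4]
orientation: [-3.09, 0.553, -0.01]
ft_force: [0.2, 0.2, -0.3]
width: 70.3
grasp_force: 0.0
heading -20.3 pos [434.1 117.6 135.4] shift [2.161 2.07  0.04 ] turn [ 0.005 -0.009 -2.804]
heading -20.3 pos [434.1 117.6 135.4] shift [2.161 2.07  0.04 ] turn [-0.003 -0.008 -0.673]
```

```bash
python3 -m inch '[[0.72,0.69,0,0,0,0,-1],[0.72,0.69,0,0,0,0,-1],[0.72,0.69,0,0,0,0,-1],[0.72,0.69,0,0,0,0,-1]]'
python3 -m inch '[[0.72,0.69,0,0,0,0,-1],[0.72,0.69,0,0,0,0,-1],[0.72,0.69,0,0,0,0,-1],[0.72,0.69,0,0,0,0,-1]]'
python3 -m inch '[[0.72,0.69,0,0,0,0,-1],[0.72,0.69,0,0,0,0,-1],[0.72,0.69,0,0,0,0,-1],[0.72,0.69,0,0,0,0,-1]]'
python3 -m inch '[[0,0,0,0,0,-0.935,-1],[0,0,0,0,0,-0.935,-1],[0,0,0,0,0,-0.935,-1],[0,0,0,0,0,-0.935,-1],[0,0,0,0,0,-0.935,-1]]'
python3 -m inch '[[0,0,0,0,0,-0.935,-1],[0,0,0,0,0,-0.935,-1],[0,0,0,0,0,-0.935,-1],[0,0,0,0,0,-0.935,-1],[0,0,0,0,0,-0.935,-1]]'
python3 -m inch '[[0,0,0,0,0,-0.935,-1],[0,0,0,0,0,-0.935,-1],[0,0,0,0,0,-0.935,-1],[0,0,0,0,0,-0.935,-1],[0,0,0,0,0,-0.935,-1]]'
python3 - <<'E'
from h import *
o=ctrl.get_obs(); pose=[*o['ee_pos'],*o['orientation']]
im=ctrl.get_image('wrist')[:,:,::-1]
cv2.imwrite('pics/w7.png',cv2.resize(im[80:280,140:420],None,fx=2.8,fy=2.8,interpolation=cv2.INTER_CUBIC))
print(np.round(pose,4).tolist())
for q in([622.6,-260.3,42],[630.1,-286.5,42],[637.5,-312.7,42]):
  u,v=proj('wrist',q,pose);print(((u-140)*2.8).round(),((v-80)*2.8).round())
rel([630.5,-286,9],105.9)
E
```

```text
t: 19.65
ee_pos: [497.3, -18.8, 131.4]
orientation: [3.091, -0.558, -0.002]
ft_force: [-0.3, 1.0, -0.4]
width: 87.8
grasp_force: 0.0
t: 20.15
ee_pos: [562.3, -152.0, 131.6]
orientation: [-3.092, 0.556, 0.002]
ft_force: [-0.8, 0.2, -0.8]
width: 87.7
grasp_force: 0.0
t: 20.65
ee_pos: [627.7, -285.5, 131.7]
orientation: [-3.092, 0.554, 0.002]
ft_force: [-0.6, 1.2, 0.7]
width: 88.1
grasp_force: 0.0
t: 21.28
ee_pos: [627.1, -283.6, 132.2]
orientation: [-3.083, -0.594, 0.002]
ft_force: [-0.2, 0.0, -0.7]
width: 88.2
grasp_force: 0.0
t: 21.9
ee_pos: [627.6, -285.0, 132.4]
orientation: [-2.669, -1.656, 0.001]
ft_force: [-0.5, -0.1, -0.3]
width: 88.1
grasp_force: 0.0
t: 22.52
ee_pos: [627.8, -285.8, 132.5]
orientation: [-1.899, -2.502, -0.0]
ft_force: [0.0, 0.1, 0.0]
width: 87.9
grasp_force: 0.0
[627.8046, -285.7522, 132.4661, -1.8994, -2.5018, -0.0]
392.0 290.0
393.0 376.0
393.0 457.0
heading 105.53 pos [ 627.9 -285.9  132.5] shift [-0.006  0.017  0.823] turn [-0.    -0.    -0.008]
```

View pics/w7.png

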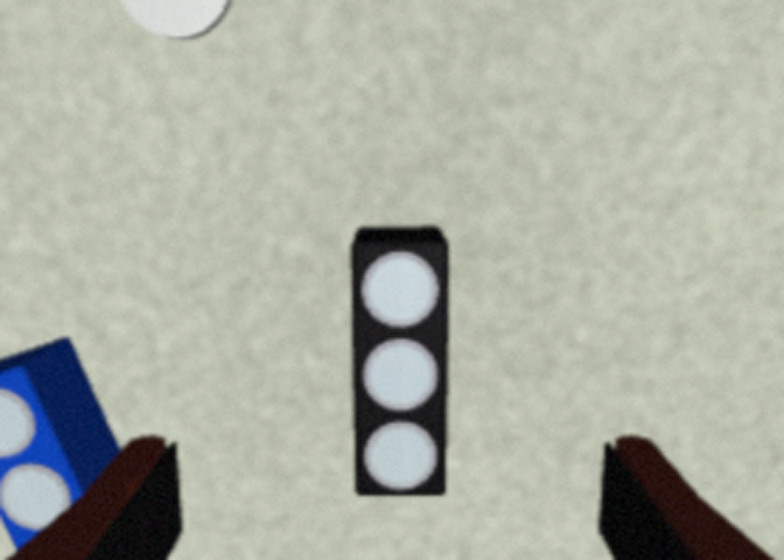

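The black cassette's windows are at (400,290), (400,375) and (400,455). They run straight along tool x, so the heading is right as it stands, with an offset of about 2 mm to the right. The blue one is clear on the left. I'll grip the black one.

```bash
python3 -m inch '[[-0.006,0.027,0.1,0,0,0,-0.4],[-0.006,0.027,0.3,0,0,0,-0.4],[-0.006,0.027,0.6,0,0,0,-0.4],[-0.006,0.027,0.8,0,0,0,-0.4],[-0.006,0.027,0.823,0,0,0,-0.4],[-0.006,0.027,0.823,0,0,0,-0.4],[-0.006,0.027,0.823,0,0,0,1],[-0.006,0.027,0.823,0,0,0,1],[-0.006,0.027,0.823,0,0,0,1],[-0.006,0.027,0.823,0,0,0,1]]'
python3 -m inch '[[0,0,0,0,0,0,1],[0,0,0,0,0,0,1],[0,0,0,0,0,0,1]]'
python3 - <<'E'
from h import *
rel([457.1,293.5,110],105.53);rel([457.1,293.5,40],14.7)
E
```

```text
t: 23.82
ee_pos: [632.4, -286.5, 9.7]
orientation: [1.892, 2.507, 0.0]
ft_force: [-1.4, 0.7, 4.7]
width: 29.6
grasp_force: 30.0
t: 24.2
ee_pos: [632.4, -286.4, 9.7]
orientation: [1.892, 2.507, 0.0]
ft_force: [-3.2, 0.3, 5.7]
width: 30.0
grasp_force: 30.0
heading 105.92 pos [ 632.4 -286.4    9.7] shift [ 4.038 -0.063 -0.67 ] turn [0.    0.    0.009]
heading 105.92 pos [ 632.4 -286.4    9.7] shift [ 4.038 -0.063 -0.203] turn [1.000e-03 0.000e+00 2.027e+00]
```

```bash
python3 -m inch '[[0,0,-0.2,0,0,0,1],[0,0,-0.5,0,0,0,1],[0,0,-0.8,0,0,0,1],[0.4,0,-0.8,0,0,0,1],[0.8,0,-0.8,0,0,0,1],[1,-0.016,-0.8,0,0,0,1],[1,-0.016,-0.8,0,0,0,1]]'
python3 -m inch '[[0.4,0,0,0,0,0,1],[0.8,-0.01,0,0,0,0,1],[1,-0.016,0,0,0,0,1],[1,-0.016,0,0,0,0,1]]'
python3 -m inch '[[0.4,0,0,0,0,0,1],[0.8,-0.01,0,0,0,0,1],[1,-0.016,0,0,0,0,1],[1,-0.016,0,0,0,0,1]]'
python3 -m inch '[[0.4,0,0,0,0,0,1],[0.8,-0.01,0,0,0,0,1],[1,-0.016,0,0,0,0,1],[1,-0.016,0,0,0,0,1],[1,-0.016,0,0,0,0,1]]'
python3 -m inch '[[0,0,0,0,0,0.2,1],[0,0,0,0,0,0.4,1],[0,0,0,0,0,0.6,1],[0,0,0,0,0,0.676,1],[0,0,0,0,0,0.676,1]]'
python3 -m inch '[[0,0,0,0,0,0.2,1],[0,0,0,0,0,0.4,1],[0,0,0,0,0,0.6,1],[0,0,0,0,0,0.676,1],[0,0,0,0,0,0.676,1]]'
python3 -m inch '[[0,0,0,0,0,0.2,1],[0,0,0,0,0,0.4,1],[0,0,0,0,0,0.6,1],[0,0,0,0,0,0.676,1],[0,0,0,0,0,0.676,1]]'
python3 - <<'E'
from h import *
rel([457.1,293.5,37],14.7)
print(ray('top',(87,243),0),ray('top',(75,293),0))
E
```

```text
t: 25.08
ee_pos: [587.7, -140.7, 128.8]
orientation: [-1.888, -2.509, 0.001]
ft_force: [0.5, 0.1, -1.1]
width: 29.5
grasp_force: 30.0
t: 25.58
ee_pos: [545.4, 1.7, 129.0]
orientation: [1.89, 2.51, -0.0]
ft_force: [0.4, 0.5, -1.8]
width: 29.8
grasp_force: 30.0
t: 26.08
ee_pos: [502.7, 144.9, 129.1]
orientation: [1.89, 2.509, 0.001]
ft_force: [1.1, -0.4, -1.5]
width: 29.6
grasp_force: 30.0
t: 26.7
ee_pos: [459.5, 286.5, 128.9]
orientation: [1.894, 2.506, -0.001]
ft_force: [0.5, 0.0, -0.6]
width: 29.8
grasp_force: 30.0
t: 27.32
ee_pos: [459.2, 286.4, 129.0]
orientation: [2.485, 1.921, -0.0]
ft_force: [0.7, -0.8, -1.0]
width: 29.8
grasp_force: 30.0
t: 27.95
ee_pos: [458.8, 287.2, 129.1]
orientation: [2.901, 1.205, -0.0]
ft_force: [0.3, -0.2, -1.5]
width: 29.7
grasp_force: 30.0
t: 28.58
ee_pos: [458.6, 287.6, 129.1]
orientation: [3.115, 0.404, -0.0]
ft_force: [-0.5, 0.1, -1.4]
width: 29.9
grasp_force: 30.0
heading 14.77 pos [458.6 287.6 129.1] shift [ 0.    -0.041  0.614] turn [0.    0.    0.002]
[455.99364375 410.12860243   0.        ] [339.09675322 431.6130656    0.        ]
```

```bash
python3 -m inch '[[0,-0.05,0.1,0,0,0,1],[0,-0.05,0.3,0,0,0,1],[0,-0.05,0.5,0,0,0,1],[0,-0.05,0.614,0,0,0,1],[0,-0.05,0.614,0,0,0,1],[0,-0.05,0.614,0,0,0,1]]'
python3 - <<'E'
from h import *
rel([457.1,295,13.7],14.7)
o=ctrl.get_obs(); pose=[*o['ee_pos'],*o['orientation']]
im=ctrl.get_image('wrist')[:,:,::-1]
cv2.imwrite('pics/w8.png',cv2.convertScaleAbs(cv2.resize(im[100:300,170:390],None,fx=3,fy=3,interpolation=cv2.INTER_CUBIC),alpha=1.3))
c,s=np.cos(np.radians(14.7)),np.sin(np.radians(14.7))
for a,b,z in((58,31,9),(58,-31,9),(50,23,9),(50,-23,9),(42,15,37-9.7),(42,-15,37-9.7)):
    u,v=proj('wrist',[457.1+a*c-b*s,295+a*s+b*c,z],pose);print(a,b,((u-170)*3).round(),((v-100)*3).round())
E
```

```text
t: 29.32
ee_pos: [456.9, 295.7, 37.5]
orientation: [-3.115, -0.401, -0.001]
ft_force: [0.4, 0.3, -2.3]
width: 29.8
grasp_force: 30.0
heading 14.69 pos [456.9 295.7  37.5] shift [-0.     0.005  0.159] turn [-0.    -0.001 -0.   ]
58 31 186.0 152.0
58 -31 482.0 152.0
50 23 225.0 190.0
50 -23 442.0 190.0
42 15 257.0 242.0
42 -15 412.0 242.0
```

View pics/w8.png

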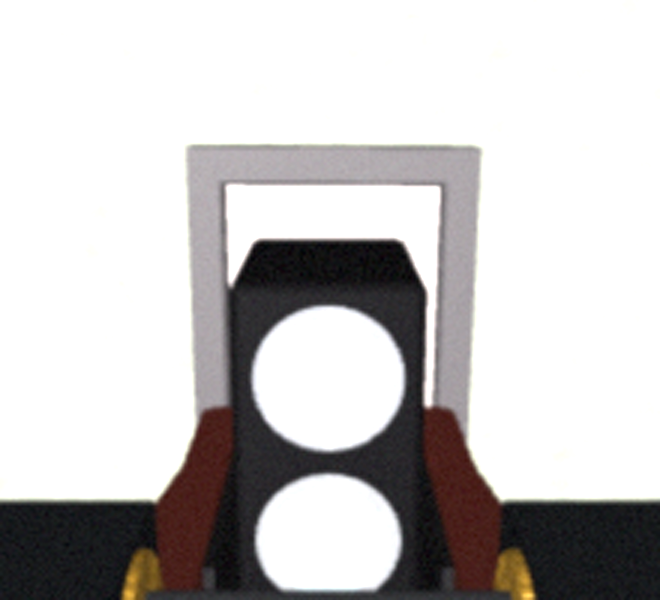

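Block corners are at (187,148) and (481,149) and the cassette's foot is at columns 253–406, row 240. It is centred to about 1 mm and square. I'll lower and release.

```bash
python3 -m inch '[[0.004,0.007,0.06,0,0,0,1],[0.004,0.007,0.12,0,0,0,1],[0.004,0.007,0.159,0,0,0,1],[0.004,0.007,0.159,0,0,0,1],[0.004,0.007,0.159,0,0,0,1],[0.004,0.007,0.159,0,0,0,-0.6],[0.004,0.007,0.159,0,0,0,-0.6],[0.004,0.007,0.159,0,0,0,-0.6],[0.004,0.007,0.159,0,0,0,-0.6],[0.004,0.007,0.159,0,0,0,-0.6]]'
python3 -m inch '[[0,0,-0.2,0,0,0,-0.6],[0,0,-0.5,0,0,0,-0.6],[0,0,-0.9,0,0,0,-0.6],[0,0,-0.9,0,0,0,-0.6]]'
python3 -m inch '[[-0.4,1,-0.5,0,0,0,-0.6],[-0.4,1,-0.5,0,0,0,-0.6],[-0.4,1,-0.5,0,0,0,-0.6],[-0.4,1,-0.5,0,0,0,-0.6]]'
python3 -m inch '[[-0.4,1,0,0,0,0,-0.6],[-0.4,1,0,0,0,0,-0.6],[-0.4,1,0,0,0,0,-0.6],[-0.4,1,0,0,0,0,-0.6]]'
python3 -m inch '[[-0.2,1,0,0,0,0,-0.6],[-0.2,1,0,0,0,0,-0.6],[-0.2,1,0,0,0,0,-0.6],[-0.2,1,0,0,0,0,-0.6]]'
python3 -m inch '[[-0.2,1,0,0,0,0,-0.6],[-0.2,1,0,0,0,0,-0.6],[-0.2,1,0,0,0,0,-0.6],[-0.2,1,0,0,0,0,-0.6],[-0.2,1,0,0,0,0,-0.6]]'
python3 - <<'E'
from h import *
im=ctrl.get_image('top')[:,:,::-1]; s=ctrl.get_image('scene')[:,:,::-1]
a=cv2.resize(im[150:280,100:340],(800,433),interpolation=cv2.INTER_CUBIC)
cv2.imwrite('pics/f_top.png',cv2.convertScaleAbs(a,alpha=1.4))
cv2.imwrite('pics/f_scene.png',s)
print(ctrl.get_obs()['ee_pos'])
E
```

```text
t: 30.62
ee_pos: [457.3, 294.5, 13.1]
orientation: [-3.116, -0.401, -0.0]
ft_force: [-0.0, -0.0, -0.6]
width: 70.0
grasp_force: 0.0
t: 31.12
ee_pos: [460.0, 296.1, 152.6]
orientation: [-3.112, -0.4, -0.013]
ft_force: [0.0, 0.4, 0.1]
width: 70.5
grasp_force: 0.0
t: 31.62
ee_pos: [437.0, 131.9, 223.6]
orientation: [3.117, 0.395, 0.002]
ft_force: [0.3, 0.5, -0.5]
width: 70.5
grasp_force: 0.0
t: 32.12
ee_pos: [416.7, -27.2, 222.0]
orientation: [-3.116, -0.396, 0.003]
ft_force: [-0.7, 0.9, 0.3]
width: 69.8
grasp_force: 0.0
t: 32.62
ee_pos: [426.7, -179.0, 222.1]
orientation: [-3.115, -0.398, 0.001]
ft_force: [0.0, 0.5, 0.0]
width: 70.3
grasp_force: 0.0
t: 33.25
ee_pos: [435.2, -329.2, 222.4]
orientation: [-3.114, -0.403, 0.002]
ft_force: [0.3, 0.3, -0.4]
width: 69.9
grasp_force: 0.0
[ 435.26316    -329.51797573  222.87685381]
```

View pics/f_top.png

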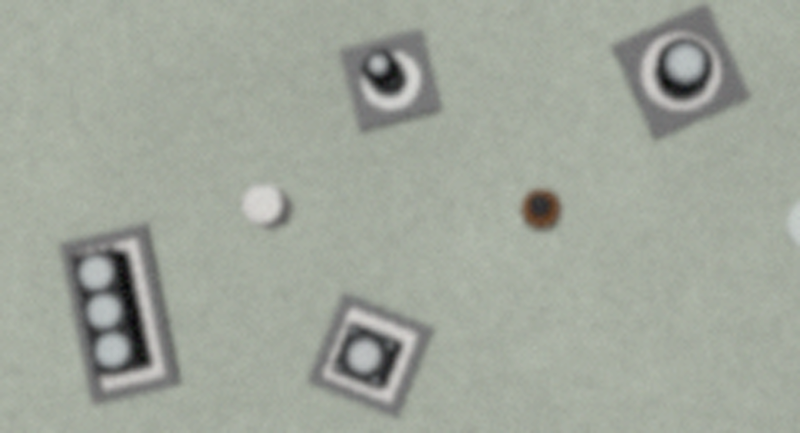

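All four optics stand in their recesses: cassette (110,312), cube (367,356), slim (385,75) and wide (683,68). The bottle at (541,208) is still upright. I'm handing the job in.

```bash
python3 -c "
from workcell import ctrl
print(ctrl.close_job())"
```

```text
the job is handed in; nothing more can be done
None
```

All four optics are parked upright in their matching recesses, with the oil bottle still standing and the blue look-alike not touched; I handed the job in at about 33 s of the 109 s allowed, and no verdict was returned.

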